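# Find and mark the balance point of a wooden mobile's beam

## Task

The dark wooden beam for a hanging mobile has a lead weight hidden inside, so it does not balance at its middle. Lay it square across the blunt knife edge of the stand and slide it along until it stays level by itself, clear of both tip stops; then mark that point by seating the orange clip, from its sloping rack, fully down astride the beam right above the knife edge. Let go with the beam still balanced and level, and leave the other things on the bench where they are.

Things in the scene. Friction and masses are not known exactly. Their poses are not given: they have to be found in the camera images.
- beam: dark brown flat wooden beam, 280 mm long (its y), 34 wide (x), 14 thick (z), a small brass dot at each end, 0.26 to 0.35 kg; origin at the centre of its underside, z up. Lead fixed inside at an unseen place puts its balance point up to 45 mm from the middle, along y. It starts on two pale sticks 28 mm high, 95 mm to each side of the sticks' middle; grip it from above across its width
- stand: balance stand fixed to the bench: plywood base 96 (x) by 190 (y) by 14 mm, a steel blade in its middle and a tip stop 60 mm to either side along y, 26 mm wide in x, rubber top 76 mm above the bench: an unbalanced beam tips about 0.14 rad until its heavy side rests on a stop. The beam goes along the stand's y. Origin under the base's centre
- edge (a point): middle of the top of the blade's blunt knife edge, 85 mm above the bench; axes as the stand's. The flat-topped edge is 26 mm long (x) and 6 mm wide (y): a beam whose balance point is within about 2.5 mm of it in y stays level, rocking for a while near that limit. Blade and stops are narrower than the beam, leaving fingers room beside the beam to 60 mm below it
- clip: orange saddle clip of 30 g, the marker: a bridge 50 (its x) by 16 (y) by 6 mm, two legs 12 mm long reaching down, 40 mm apart inside, to straddle the beam's width; on top a grip tab 20 (x) by 12 mm (y), from 6 to 42 mm above the origin. Origin: centre of the bridge's underside, where it sits on the beam's top. z up the tab, y along the beam when seated, either way round
- rack: blue stand fixed to the bench, base 85x80 mm, with a pale sloping stub 34 mm wide on which the clip is parked astride. The stub's top centre is 100 mm above the base's centre; it slopes 35 degrees (0.61 rad), facing the rack's -x, so the parked clip's z leans 35 degrees towards the rack's -x: grip it with the tool tilted to match, then turn it upright. Origin under the base's centre
- sanding_block: cork sanding block with a red base, 72x57x32 mm; origin under its centre; leave alone
- glue: white glue bottle with a yellow label and an orange cap, 56 mm diameter, 150 mm tall; origin under its centre; leave alone
- mug: blue mug, 80 mm diameter, 90 mm tall, handle to its +y; origin under its centre; leave alone
- screwdriver: screwdriver with a yellow handle, lying on the bench along its x; leave alone
- hammer: hammer with a wooden handle, lying on the bench along its x; leave alone
- offcut: L-shaped plywood offcut, 90x45 mm, 60 mm tall at its +x end; origin under its centre; leave alone
- ring: pale wooden ring lying flat, 100 mm outside, 16 mm thick; origin under its centre; leave alone
Mind the look-alikes: they are no part of the job. Several things have the shape of the clip; the one meant has the colours described above.

How it is judged:
By the outcome, as a careful person would: the job done as asked, in the order asked, and still so for the second after the job is handed in, with the robot touching nothing.
It also fails if it takes over 69 s, if anything falls off the work surface, if the arm or the gripper's body presses on something with over 40 N, if the wrist force passes 120 N, or if a joint passes its speed limit or range.

## Robot

A 6-joint arm with a two-finger parallel gripper is mounted at the origin on the work surface. World frame = base frame: x ahead of the robot, y to its left, z up, the work surface at z = 0. Lengths are in m, angles in rad, forces in N, time in s.
With the tool pointing down it reaches from about 0.25 to 0.725 m from the base axis. Payload 4 kg.
Tool frame: the origin (TCP) lies between the finger pads; the fingertips stand 25 mm ahead of it and the grasp point (between the pads) lies 6 mm ahead of it; z points along the fingers, y is the line along which they close (so a half turn about z gives the same grasp; the last joint's range is limited). The gripper opens to 85 mm and grips with 20 to 120 N. Pads are 22 mm wide; open, the fingers measure 114 mm over their backs; the gripper's body (76 mm by 85 mm) begins 54 mm behind the grasp point. The pads swing forward as they close: fully open they stand 13 mm farther back than shut.
Start: joints at [1.249, 0.241, 0.005, 1.335, 0, 1.571], TCP at [0.158, 0.474, 0.228] pointing down, gripper open.
Joint ranges: [-2.72, 2.72], [-1.05, 1.87], [-1.09, 1.28], [-1.99, 2.15], [-1.42, 1.44], [-3.14, 3.14]. Speed limits (rad/s): [2.79, 2.79, 3.14, 3.14, 3.14, 3.14].

## Interface

Orientations are given as a unit quaternion [x, y, z, w].
In Python, from workcell import bot gives the robot as it stands. The module is installed in compiled form; this text tells all that it offers.
- The arm moves only by the shell command python3 -m pendant 'ROWS'. ROWS is JSON, one flat list of numbers, 7 for each row, row after row: the shift along the tool's x, y, z normalised to -1 to 1, where 1 is 0.5 m, then the turn, a rotation vector about the tool's x, y, z normalised to -1 to 1, where 1 is 180 degrees, then the opening, from 0 (shut) to 1 (fully open). In form: [tx, ty, tz, ax, ay, az, fingers, tx, ty, tz, ax, ay, az, fingers, ...]. A call has exactly 10 rows; each row is the pose to reach, as a shift and turn from the pose commanded when the call began, along the tool's axes at that moment, turning the shorter way round; what a row does not reach only later rows make up. A row lasts 1/12 s, in which the tool goes at most 41.7 mm and 7.16 degrees, less where a joint would pass 70% of its speed; a pose out of reach is approached as far as the arm can. A call with a number of a shift or a turn outside -1 to 1 is refused whole. A call with a gripper value outside its range is refused whole. The fingers move at their own pace and stop on an object; the grip force is fixed at half the most. Time passes only in rows, so rows that repeat a pose let the fingers close, or fill a call up. It gives the time, the measured TCP pose, the force, the opening and the grip force at its end, in the units of the state.
- bot.get_obs(): the state, without advancing time (a new reading comes with each control period).
- bot.camera(name): name is "scene" or "top" or "wrist"; returns a dict with "pixels" (384x512x3 uint8, red, green, blue), "mtx" (3x3 intrinsics, pixels), "cam_to_world" (4x4, takes a point from camera to world coordinates); the wrist camera has in their place "hand_eye" (4x4, takes a point from camera to tool coordinates, whose origin is the TCP and whose axes are the flange's). Camera axes: x right, y up, looking along -z (the intrinsics and any distortion apply to the point x, -y, -z); pixel columns grow to the right and rows downward; lengths in m; the calibration is good to about 2 mm. The wrist camera is an equidistant fisheye: a pixel r from the principal point sees the ray r / f radians off the axis. A picture is of the moment at which its call begins: read the wrist's pose just before it. There is no depth.
- bot.job_done(): hands the job in; it is judged then, once.
The state is a dict: "clock": time; "joint_pos": joint angles; "joint_vel": joint speeds; "tau": joint torques, N m; "eef_pos": TCP position; "tool_rot": TCP orientation; "ft_force": force on the tool from outside, world axes, zero at the start; "ft_torque": the same for the moment, N m; "grip_width": finger opening in m; "grasp_force": force on a finger pad.
Only numpy, scipy, OpenCV 4.12 (cv2) and the standard library are available. Lean on these libraries where they do the work, as an engineer would, in place of code of your own. Each camera call takes 0.05 s, during which the arm holds its last target. There are 200 camera calls.

## Working session

There is one attempt and no reset: what is moved stays moved. The work goes in short steps, Python scripts to look and compute and a shell command to move; the robot and the scene stay as the last step left them, time stands still between calls to the robot, and variables do not carry over. Pictures are saved under pics/ and viewed, at most 10 in all, crops included, and the job is handed in when it is done.

```bash
mkdir -p pics; cat > h.py <<'E'
import numpy as np,cv2,pickle
from workcell import bot
from scipy.spatial.transform import Rotation as R
def cap(n,f=None):
    o=bot.get_obs();c=bot.camera(n);c['obs']=o
    if f: cv2.imwrite('pics/'+f+'.png',c['pixels'][:,:,::-1])
    pickle.dump(c,open('/tmp/%s.pkl'%(f or n),'wb'));return c
def load(f): return pickle.load(open('/tmp/%s.pkl'%f,'rb'))
def ray(c,u,v):
    M=c['mtx']
    a=np.array([(u-M[0,2])/M[0,0],(v-M[1,2])/M[1,1]])
    if 'hand_eye' in c:
        r=np.hypot(*a); s=np.sinc(r/np.pi) # sin(r)/r
        d=np.array([a[0]*s,-a[1]*s,-np.cos(r)])
        T=np.eye(4);T[:3,:3]=R.from_quat(c['obs']['tool_rot']).as_matrix();T[:3,3]=c['obs']['eef_pos'];T=T@c['hand_eye']
    else:
        d=np.array([a[0],-a[1],-1]);T=c['cam_to_world']
    d=T[:3,:3]@d
    return T[:3,3],d/np.linalg.norm(d)
def onz(c,u,v,z):
    o,d=ray(c,u,v);return o+d*(z-o[2])/d[2]
def tri(*rs):
    A=0;b=0
    for o,d in rs:
        P=np.eye(3)-np.outer(d,d);A=A+P;b=b+P@o
    return np.linalg.solve(A,b)
E
python3 - <<'E'
from h import *
np.set_printoptions(precision=4,suppress=True)
a=cap('scene','s0');b=cap('top','t0');w=cap('wrist','w0')
print(a['mtx'],b['mtx'],w['mtx'],a['cam_to_world'],b['cam_to_world'],w['hand_eye'],bot.get_obs(),a.keys())
cv2.imwrite('pics/st0.png',cv2.resize(np.vstack([a['pixels'],b['pixels']])[:,:,::-1],None,fx=.78,fy=.78))
E
```

```text
[[351.9799   0.     259.6433]
 [  0.     351.9799 193.8587]
 [  0.       0.       1.    ]] [[380.7157   0.     253.7574]
 [  0.     380.7157 193.2974]
 [  0.       0.       1.    ]] [[297.3186   0.     259.7904]
 [  0.     297.3186 188.4089]
 [  0.       0.       1.    ]] [[ 0.5477 -0.4842  0.6823  1.29  ]
 [ 0.8363  0.2941 -0.4627 -0.5119]
 [ 0.0234  0.824   0.5661  0.6883]
 [ 0.      0.      0.      1.    ]] [[-0.0035  0.9897 -0.1429  0.3831]
 [-1.     -0.0039 -0.0022 -0.0022]
 [-0.0027  0.1428  0.9897  1.3863]
 [ 0.      0.      0.      1.    ]] [[-0.0006  0.9522  0.3055  0.0787]
 [ 1.      0.0007 -0.0002  0.0008]
 [-0.0004  0.3055 -0.9522 -0.1469]
 [ 0.      0.      0.      1.    ]] {'clock': 0.15, 'joint_pos': array([1.249 , 0.2413, 0.0041, 1.3352, 0.    , 1.5708]), 'joint_vel': array([-0.0009, -0.0002,  0.0047, -0.0006,  0.0013, -0.0004]), 'tau': array([ -0.0001, -37.2636,  25.2639,   0.0124,   0.0001,  -0.    ]), 'eef_pos': array([0.158 , 0.4739, 0.2272]), 'tool_rot': array([ 0.1602,  0.9871, -0.0008, -0.0001]), 'ft_force': array([-0.5108,  0.3367, -0.9103]), 'ft_torque': array([-0.0168, -0.0252,  0.0012]), 'grasp_force': 0.0, 'grip_width': 0.08535512232689385} dict_keys(['pixels', 'mtx', 'cam_to_world', 'obs'])
```

View pics/s0.png

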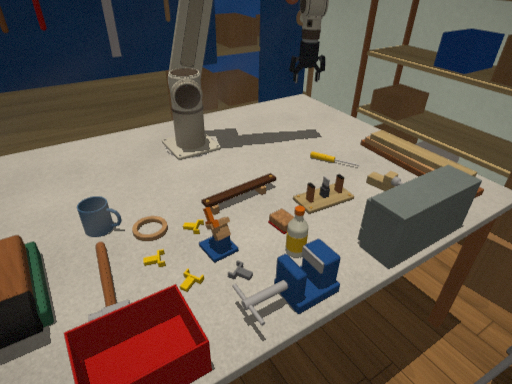

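View pics/t0.png

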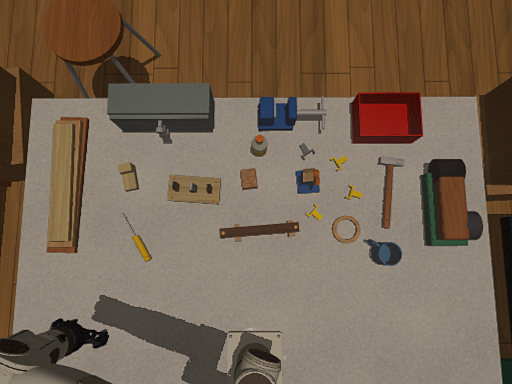

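The scene shows the beam at top (260,230), the stand at top (194,189), and the rack with the orange clip at top (308,180), scene (218,235). I'll enlarge that area for accurate points.

```bash
python3 - <<'E'
from h import *
a=load('t0')['pixels'];s=load('s0')['pixels']
A=cv2.resize(a[165:245,160:330],None,fx=4.7,fy=4.7,interpolation=cv2.INTER_CUBIC)
B=cv2.resize(s[165:265,190:360],None,fx=4.7,fy=4.7,interpolation=cv2.INTER_CUBIC)
cv2.imwrite('pics/c0.png',cv2.resize(np.vstack([A,B])[:,:,::-1],None,fx=.7,fy=.7))
c=load('t0')
hsv=cv2.cvtColor(a,cv2.COLOR_RGB2HSV)
np.set_printoptions(precision=4,suppress=True)
def show(nm,m,z,win):
    x0,x1,y0,y1=win;M=np.zeros_like(m);M[y0:y1,x0:x1]=m[y0:y1,x0:x1]
    cs,_=cv2.findContours(M,0,2)
    for k in sorted(cs,key=cv2.contourArea)[::-1][:2]:
        (u,v),wh,an=cv2.minAreaRect(k);bx=cv2.boxPoints(((u,v),wh,an))
        print(nm,u,v,wh,an,cv2.contourArea(k),onz(c,u,v,z),'\n',np.array([onz(c,*p,z)[:2] for p in bx]))
show('beam',((a.max(2)<110)&(a[:,:,0]>a[:,:,2]+15)).astype(np.uint8),.042,(205,310,212,245))
show('stand',(hsv[:,:,1]>70).astype(np.uint8),.014,(162,228,168,210))
show('rack',((hsv[:,:,0]>100)&(hsv[:,:,0]<130)&(hsv[:,:,1]>120)).astype(np.uint8),.01,(285,330,160,200))
show('clip',((hsv[:,:,0]<14)&(hsv[:,:,1]>170)&(a[:,:,0]>150)).astype(np.uint8),.12,(285,330,160,200))
E
```

```text
beam 259.10723876953125 230.51132202148438 (13.032962799072266, 79.4483413696289) 83.94580078125 720.5 [ 0.4448 -0.0175  0.042 ] 
 [[ 0.4533  0.124 ]
 [ 0.4818 -0.1548]
 [ 0.4363 -0.1587]
 [ 0.408   0.1187]]
beam 305.3000183105469 214.10003662109375 (2.2360680103302, 0.4472135603427887) 63.43495178222656 0.0 [ 0.5021 -0.1813  0.042 ] 
 [[ 0.5053 -0.1789]
 [ 0.506  -0.1803]
 [ 0.4989 -0.1837]
 [ 0.4981 -0.1823]]
stand 193.69705200195312 188.93821716308594 (52.15361404418945, 26.000112533569336) 4.398705959320068 1276.0 [0.5981 0.22   0.014 ] 
 [[0.5582 0.3174]
 [0.6541 0.3129]
 [0.6384 0.1218]
 [0.5428 0.1282]]
rack 307.1091613769531 181.02792358398438 (21.445362091064453, 21.017879486083984) 85.91438293457031 110.5 [ 0.6265 -0.195   0.01  ] 
 [[ 0.6638 -0.1544]
 [ 0.6691 -0.2318]
 [ 0.5894 -0.2352]
 [ 0.5842 -0.1585]]
```

View pics/c0.png

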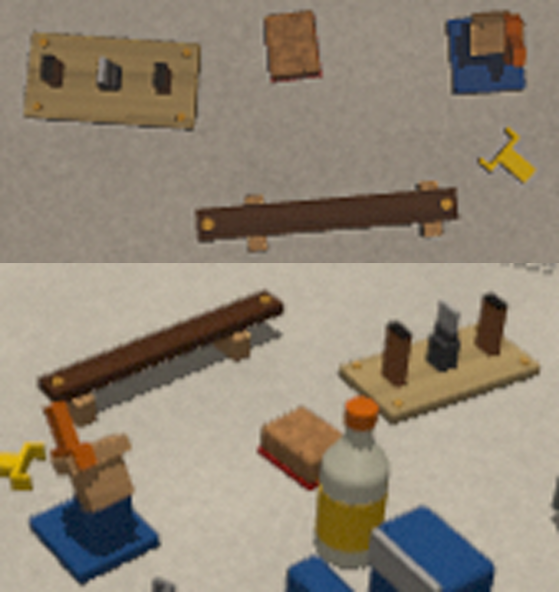

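Crops: top has brass dots near full-image (223,233) and (296,227), and the knife blade near (193,187). The clip's tab leans toward world −y, with scene tab tip near (208,211), so the rack's x axis is about world +y.

```bash
cat >> h.py <<'E'
def pose(yaw_y,tilt=None):
    "tool pointing down, tool y at world angle yaw_y"
    y=np.array([np.cos(yaw_y),np.sin(yaw_y),0]);z=np.array([0,0,-1.]);return np.c_[np.cross(y,z),y,z]
def go(p,Rt):
    o=bot.get_obs();R0=R.from_quat(o['tool_rot']).as_matrix()
    t=R0.T@(np.array(p)-o['eef_pos'])/.5;r=R.from_matrix(R0.T@Rt).as_rotvec()/np.pi
    print('rows',np.round(t,4),np.round(r,4),'dist',np.linalg.norm(t)*.5)
E
python3 - <<'E'
from h import *
c=load('t0');a=c['pixels'].astype(int)
np.set_printoptions(precision=4,suppress=True)
P=[]
for u,v in((223,233),(296,227)):
    w=a[v-5:v+6,u-5:u+6];e=np.clip(w[:,:,0]-w[:,:,2]-55,0,None).astype(float)
    yy,xx=np.mgrid[v-5:v+6,u-5:u+6];q=(e*xx).sum()/e.sum(),(e*yy).sum()/e.sum()
    P.append(onz(c,*q,.042));print(q,P[-1])
m=(P[0]+P[1])/2;d=P[0]-P[1];yaw=np.arctan2(d[1],d[0]);print(m,np.linalg.norm(d),np.degrees(yaw))
go([m[0]-.02,m[1],.24],pose(yaw-np.pi/2))
E
```

```text
(np.float64(222.6760299625468), np.float64(232.73970037453182)) [0.4375 0.1106 0.042 ]
(np.float64(295.16569200779725), np.float64(226.5906432748538)) [ 0.4581 -0.1446  0.042 ]
[ 0.4478 -0.017   0.042 ] 0.25602096077106534 94.62210335718531
rows [-0.8224 -0.7608 -0.0244] [-0.0005  0.0003  0.3719] dist 0.5602931905221502
```

```bash
python3 -m pendant '[-0.822,-0.761,-0.024,0,0,0.372,1,-0.822,-0.761,-0.024,0,0,0.372,1,-0.822,-0.761,-0.024,0,0,0.372,1,-0.822,-0.761,-0.024,0,0,0.372,1,-0.822,-0.761,-0.024,0,0,0.372,1,-0.822,-0.761,-0.024,0,0,0.372,1,-0.822,-0.761,-0.024,0,0,0.372,1,-0.822,-0.761,-0.024,0,0,0.372,1,-0.822,-0.761,-0.024,0,0,0.372,1,-0.822,-0.761,-0.024,0,0,0.372,1]'
python3 -c "
from h import *
go([.428,-.017,.24],pose(np.radians(4.62)))"
```

```text
clock: 0.98
eef_pos: [0.3589, 0.1072, 0.2369]
tool_rot: [0.68, 0.733, 0.0, 0.0]
ft_force: [1.0, 1.5, 0.3]
grip_width: 0.0856
grasp_force: 0.0
rows [-0.2581  0.119  -0.0061] [ 0.0001 -0.0001 -0.0016] dist 0.14216375027599767
```

```bash
python3 -m pendant '[-0.258,0.119,0,0,0,0,1,-0.258,0.119,0,0,0,0,1,-0.258,0.119,0,0,0,0,1,-0.258,0.119,0,0,0,0,1,-0.258,0.119,0,0,0,0,1,-0.258,0.119,0,0,0,0,1,-0.258,0.119,0,0,0,0,1,-0.258,0.119,0,0,0,0,1,-0.258,0.119,0,0,0,0,1,-0.258,0.119,0,0,0,0,1]'
python3 -c "
from h import *
cap('wrist','w1')"
```

```text
clock: 1.82
eef_pos: [0.4279, -0.0136, 0.237]
tool_rot: [0.677, 0.736, 0.0, 0.0]
ft_force: [-0.8, -1.0, 0.1]
grip_width: 0.0853
grasp_force: 0.0
```

View pics/w1.png

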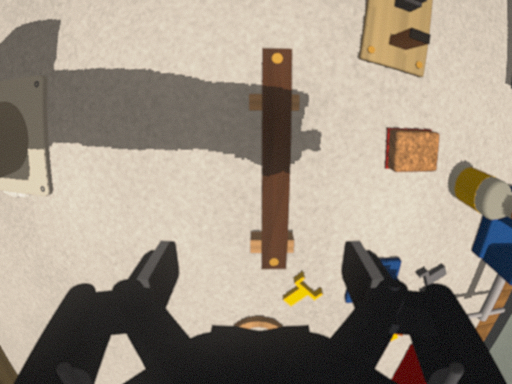

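The wrist view shows both beam dots, at (277,58) and (274,262), and the beam between the sticks. I'll measure it from the dots.

```bash
python3 - <<'E'
from h import *
c=load('w1');a=c['pixels'].astype(int)
np.set_printoptions(precision=4,suppress=True)
P=[]
for u,v in((277,58),(274,262)):
    w=a[v-8:v+9,u-8:u+9];e=np.clip(w[:,:,0]-w[:,:,2]-75,0,None).astype(float)
    yy,xx=np.mgrid[v-8:v+9,u-8:u+9];q=(e*xx).sum()/e.sum(),(e*yy).sum()/e.sum()
    P.append(onz(c,*q,.042));print(q,P[-1])
m=(P[0]+P[1])/2;d=P[0]-P[1];yaw=np.arctan2(d[1],d[0]);print(m,np.linalg.norm(d),np.degrees(yaw))
m[2]=.041
go(m,pose(yaw-np.pi/2))
E
```

```text
(np.float64(276.9130434782609), np.float64(57.82480818414322)) [0.4371 0.1113 0.042 ]
(np.float64(273.55338470005506), np.float64(261.5938359933957)) [ 0.4573 -0.145   0.042 ]
[ 0.4472 -0.0168  0.042 ] 0.25711923770567857 94.51212613261809
rows [-0.0093  0.0376  0.3921] [ 0.0001 -0.      0.0011] dist 0.19697875332162004
```

```bash
python3 -m pendant '[-0.009,0.038,0,0,0,0,1,-0.009,0.038,0.08,0,0,0,1,-0.009,0.038,0.16,0,0,0,1,-0.009,0.038,0.24,0,0,0,1,-0.009,0.038,0.3,0,0,0,1,-0.009,0.038,0.35,0,0,0,1,-0.009,0.038,0.392,0,0,0,1,-0.009,0.038,0.392,0,0,0,1,-0.009,0.038,0.392,0,0,0,1,-0.009,0.038,0.392,0,0,0,1]'
python3 -c "
from h import *
for i in range(3):
  bot.camera('top');o=bot.get_obs();print(o['eef_pos'],o['ft_force'],o['ft_torque'])"
python3 -m pendant '[0,0,0,0,0,0,0,0,0,0,0,0,0,0,0,0,0,0,0,0,0,0,0,0,0,0,0,0,0,0,0,0,0,0,0,0,0,0,0,0,0,0,0,0,0,0,0,0,0,0,0,0,0,0,0,0,0,0,0,0,0,0,0,0,0,0,0,0,0,0]'
```

```text
clock: 2.7
eef_pos: [0.4486, -0.0173, 0.042]
tool_rot: [0.678, 0.735, 0.001, 0.001]
ft_force: [0.6, 0.5, 0.2]
grip_width: 0.0854
grasp_force: 0.0
[ 0.4491525  -0.01743323  0.04247234] [-0.53125284 -0.38681617 -0.010352  ] [ 0.04114851 -0.0485688   0.00525957]
[ 0.44926829 -0.01748811  0.04257911] [-0.63351163  1.49009668 -0.06696746] [0.00940405 0.01125008 0.00664934]
[ 0.44916273 -0.01756064  0.04251929] [-0.01444769  0.96329977 -0.66604076] [-0.0036105   0.0162621  -0.00185688]
clock: 3.68
eef_pos: [0.4475, -0.0176, 0.0408]
tool_rot: [0.678, 0.735, -0.0, -0.0]
ft_force: [-0.3, -0.7, 0.4]
grip_width: 0.0001
grasp_force: 0.0
```

```bash
python3 -c "
from h import *
w=cap('wrist')['pixels'];t=cap('top')['pixels'][160:260,180:330];s=cap('scene')['pixels'][100:250,170:380]
w=w[50:384,100:420]
t=cv2.resize(t,(470,313));s=cv2.resize(s,(470,334))
w=cv2.resize(w,(320,334))
im=np.zeros((600,800,3),np.uint8);im[:334,:320]=w;im[:334,320:790]=s;im[334:600,:470]=t[:266]
cv2.imwrite('pics/chk1.png',im[:,:,::-1])
print(bot.get_obs())"
```

```text
{'clock': 3.8333, 'joint_pos': array([-3.92956809e-02,  3.19934861e-01, -4.26384079e-01,  8.24574705e-01,
       -9.19165852e-06,  1.45121325e+00]), 'joint_vel': array([ 0.00074405, -0.00033318, -0.00183286,  0.00088552, -0.00020542,
        0.00125053]), 'tau': array([-2.28542522e-04, -3.51103091e+01,  1.93409085e+01,  1.91480671e-03,
        3.39614996e-05, -4.31576541e-05]), 'eef_pos': array([ 0.44755425, -0.01759883,  0.04080407]), 'tool_rot': array([ 6.78158844e-01,  7.34915356e-01, -3.50653267e-05, -3.40471076e-05]), 'ft_force': array([ 0.54458925, -0.12738602,  0.04889561]), 'ft_torque': array([-0.01009668, -0.0044222 , -0.0001588 ]), 'grasp_force': 0.0, 'grip_width': -8.870101342858182e-05}
```

View pics/chk1.png

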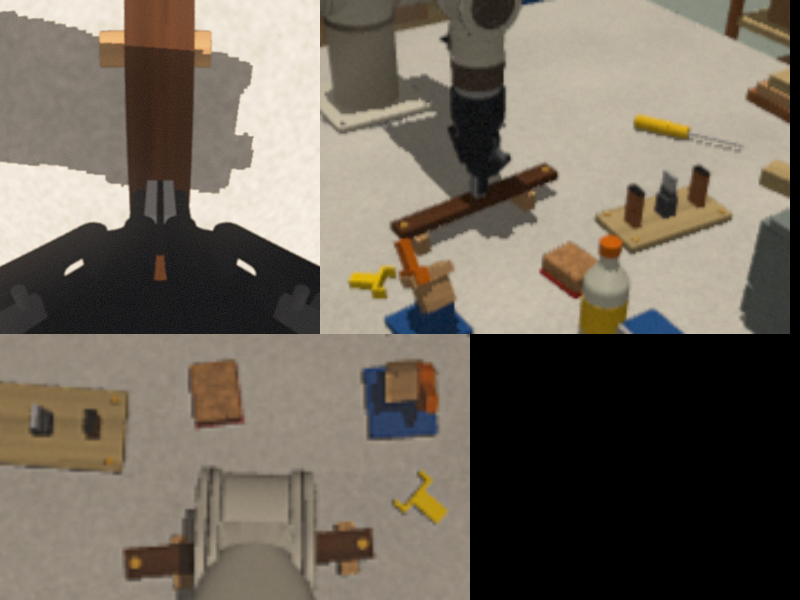

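The wrist view shows the fingers shut, ending visually at the beam top near (260,230), with the beam unmoved. They did not hold it. I'll open, raise, then shut in the air and see where the tips really are.

```bash
python3 -m pendant '[0,0,0,0,0,0,1,0,0,0,0,0,0,1,0,0,0,0,0,0,1,0,0,0,0,0,0,1,0,0,0,0,0,0,1,0,0,0,0,0,0,1,0,0,0,0,0,0,1,0,0,-0.05,0,0,0,1,0,0,-0.1,0,0,0,1,0,0,-0.16,0,0,0,1]'
python3 -c "
from h import *
cap('wrist','w2')"
python3 -m pendant '[0,0,0,0,0,0,0,0,0,0,0,0,0,0,0,0,0,0,0,0,0,0,0,0,0,0,0,0,0,0,0,0,0,0,0,0,0,0,0,0,0,0,0,0,0,0,0,0,0,0,0,0,0,0,0,0,0,0,0,0,0,0,0,0,0,0,0,0,0,0]'
python3 -c "
from h import *
cap('wrist','w3');a=load('w2')['pixels'];b=load('w3')['pixels']
cv2.imwrite('pics/w23.png',np.hstack([a[60:384,60:460],b[60:384,60:460]])[:,:,::-1])"
```

```text
clock: 4.67
eef_pos: [0.4462, -0.0175, 0.1206]
tool_rot: [0.678, 0.735, -0.001, -0.001]
ft_force: [0.6, -0.6, -0.0]
grip_width: 0.0855
grasp_force: 0.0
clock: 5.55
eef_pos: [0.4476, -0.0176, 0.1208]
tool_rot: [0.678, 0.735, -0.0, -0.0]
ft_force: [0.5, 0.0, 0.4]
grip_width: 0.0
grasp_force: 0.0
```

View pics/w23.png

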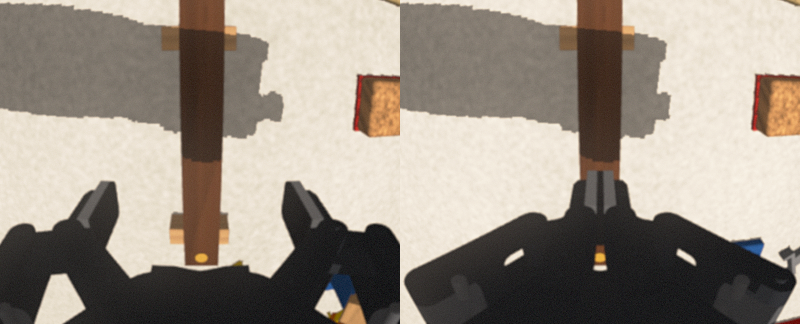

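Shut in free air, the tips appear at the same pixel (row 230) as they did at the beam. That puts them about level with the TCP, not 25 mm ahead, so the tips only brushed the beam top. I'll go lower and regrip.

```bash
python3 -m pendant '[0,0,0,0,0,0,1,0,0,0,0,0,0,1,0,0,0,0,0,0,1,0,0,0,0,0,0,1,0,0,0,0,0,0,1,0,0,0,0,0,0,1,0,0,0.06,0,0,0,1,0,0,0.12,0,0,0,1,0,0,0.17,0,0,0,1,0,0,0.194,0,0,0,1]'
python3 -m pendant '[0,0,0,0,0,0,1,0,0,0,0,0,0,1,0,0,0,0,0,0,0,0,0,0,0,0,0,0,0,0,0,0,0,0,0,0,0,0,0,0,0,0,0,0,0,0,0,0,0,0,0,0,0,0,0,0,0,0,0,0,0,0,0,0,0,0,0,0,0,0]'
```

```text
clock: 6.43
eef_pos: [0.4454, -0.0175, 0.0211]
tool_rot: [0.678, 0.735, -0.001, -0.002]
ft_force: [-0.2, 0.2, -0.0]
grip_width: 0.0854
grasp_force: 0.0
clock: 7.27
eef_pos: [0.4484, -0.0177, 0.025]
tool_rot: [0.678, 0.735, 0.001, 0.001]
ft_force: [-0.7, -1.4, 5.5]
grip_width: 0.0321
grasp_force: 61.0
```

Gripped now (32 mm, 61 N). I'll lift and read the moment.

```bash
python3 -m pendant '[0,0,-0.04,0,0,0,0,0,0,-0.1,0,0,0,0,0,0,-0.16,0,0,0,0,0,0,-0.2,0,0,0,0,0,0,-0.23,0,0,0,0,0,0,-0.24,0,0,0,0,0,0,-0.24,0,0,0,0,0,0,-0.24,0,0,0,0,0,0,-0.24,0,0,0,0,0,0,-0.24,0,0,0,0]'
python3 - <<'E'
from h import *
np.set_printoptions(precision=4,suppress=True)
F=[];T=[]
for i in range(16):
    c=cap('top' if i%2 else 'wrist');o=bot.get_obs();F.append(o['ft_force']);T.append(o['ft_torque'])
F=np.array(F);T=np.array(T);print(F.mean(0),F.std(0),T.mean(0),T.std(0),o['eef_pos'],o['grip_width'])
by=np.array([np.cos(np.radians(94.5)),np.sin(np.radians(94.5)),0])
# r x F, F=(0,0,-W): torque=( -ry W, rx W)
W=-F.mean(0)[2];t=T.mean(0);r=np.array([-t[1]... if False else t[1]/W,-t[0]/W,0]);print(W,r,r@by)
cv2.imwrite('pics/t1.png',c['pixels'][:,:,::-1])
E
```

```text
clock: 8.1
eef_pos: [0.4464, -0.0175, 0.1423]
tool_rot: [0.678, 0.735, -0.001, -0.001]
ft_force: [0.0, 0.8, -3.3]
grip_width: 0.0325
grasp_force: 60.9  File "<stdin>", line 9
    W=-F.mean(0)[2];t=T.mean(0);r=np.array([-t[1]... if False else t[1]/W,-t[0]/W,0]);print(W,r,r@by)
                                            ^^^^^^^^^^^^^^^^^^^^^^^^^^^^^
SyntaxError: invalid syntax. Perhaps you forgot a comma?
```

```bash
cat >> h.py <<'E'
def balance(n=16,yaw=np.radians(94.5)):
    F=[];T=[]
    for i in range(n):
        c=cap('wrist','wb');o=bot.get_obs();F.append(o['ft_force']);T.append(o['ft_torque'])
    F=np.array(F);T=np.array(T);f=F.mean(0);t=T.mean(0);W=-f[2]
    print(f,F.std(0),t,T.std(0)/n**.5,o['eef_pos'],o['grip_width'])
    r=np.array([t[1],-t[0]])/W;print('W',W,'offset along beam y',r@[np.cos(yaw),np.sin(yaw)],'across',r@[np.sin(yaw),-np.cos(yaw)])
E
python3 -c "
from h import *
np.set_printoptions(precision=4,suppress=True)
balance()
cap('top','t1')"
```

```text
[ 0.3158 -0.0534 -3.0944] [0.4819 0.55   0.5624] [-0.0118  0.0019 -0.0123] [0.007  0.0064 0.0065] [ 0.4476 -0.0176  0.1439] 0.032118845456374445
W 3.094436461441032 offset along beam y 0.003747503276880386 across 0.0009051869128574514
```

```bash
python3 - <<'E'
from h import *
np.set_printoptions(precision=4,suppress=True)
# stand pieces in the first wrist/top images
c=load('t0');a=c['pixels'];h=cv2.cvtColor(a,cv2.COLOR_RGB2HSV)
# brass corner screws on the base: blobs more saturated
A=cv2.resize(a[165:212,160:228],None,fx=8,fy=8,interpolation=cv2.INTER_CUBIC)
w=load('wb')['pixels']
im=np.zeros((600,800,3),np.uint8);im[:376,:544]=A
B=cv2.resize(w[0:384:2,0:512:2],None,fx=1,fy=1);im[380:572,:256]=B
t=load('t1')['pixels'][150:260,150:330];im[380:600,300:660]=cv2.resize(t,(360,220))
cv2.imwrite('pics/c1.png',im[:,:,::-1])
E
```

```text
(no output)
```

View pics/c1.png

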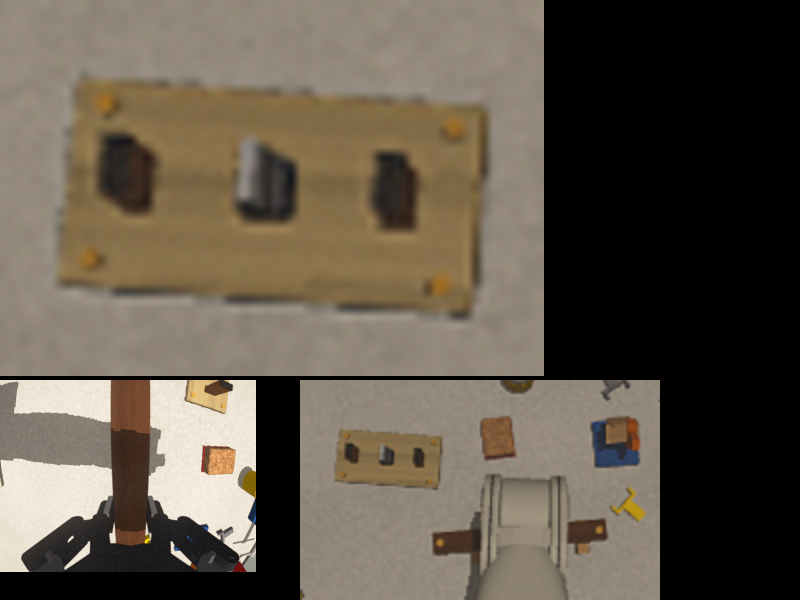

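W ≈ 3.1 N (0.315 kg), and the balance point is only a few mm from the grip. The crop shows the stand's screws at (173,178), (217,181), (171,197) and (215,201), and its blade near (193,187). I'll move beside the stand for a closer look.

```bash
python3 - <<'E'
from h import *
np.set_printoptions(precision=4,suppress=True)
c=load('t0')
P=[onz(c,160+(x+.5)/8-.5,165+(y+.5)/8-.5,.014)[:2] for x,y in((107,104),(455,129),(91,258),(440,285))]
P=np.array(P);d=P[0]+P[2]-P[1]-P[3];print(P,P.mean(0),np.degrees(np.arctan2(d[1],d[0])))
go([.50,.11,.2],pose(np.radians(4.5)))
E
```

```text
[[0.6406 0.297 ]
 [0.6283 0.1373]
 [0.5694 0.3023]
 [0.5564 0.1434]] [0.5987 0.22  ] 85.4657046432008
rows [ 0.246   0.125  -0.1123] [0.     0.     0.0006] dist 0.14893601428376518
```

```bash
python3 -m pendant '[0.04,0.02,-0.03,0,0,0.01,0,0.1,0.05,-0.07,0,0,0.02,0,0.16,0.08,-0.11,0,0,0.03,0,0.2,0.1,-0.112,0,0,0.04,0,0.23,0.12,-0.112,0,0,0.05,0,0.246,0.125,-0.112,0,0,0.05,0,0.246,0.125,-0.112,0,0,0.05,0,0.246,0.125,-0.112,0,0,0.05,0,0.246,0.125,-0.112,0,0,0.05,0,0.246,0.125,-0.112,0,0,0.05,0]'
python3 -c "
from h import *
cap('wrist','w4');cap('scene','s4')"
```

```text
clock: 9.78
eef_pos: [0.4993, 0.1089, 0.1996]
tool_rot: [0.734, 0.679, -0.001, -0.0]
ft_force: [-0.4, -0.1, -3.4]
grip_width: 0.0328
grasp_force: 60.9
```

View pics/w4.png

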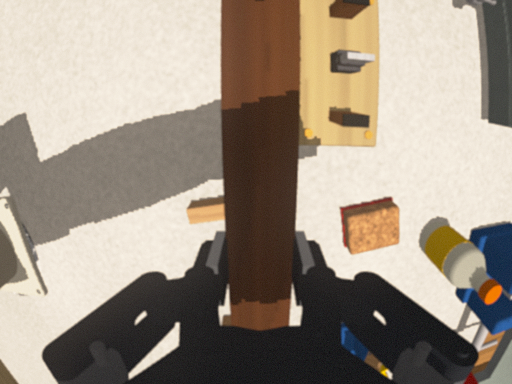

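The wrist view shows the blade's light top strip near (358,57) and stand screws at (309,133) and (368,135). I'll extract the strip and the base edges.

```bash
python3 - <<'E'
from h import *
np.set_printoptions(precision=4,suppress=True)
c=load('w4');a=c['pixels'];h=cv2.cvtColor(a,cv2.COLOR_RGB2HSV)
for v in range(46,76): print(v,''.join('#' if h[v,u,1]<45 and h[v,u,2]>140 else '+' if h[v,u,1]<60 and h[v,u,2]>90 else '.' if h[v,u,2]<90 else ' ' for u in range(325,385)))
m=((h[:,:,1]<45)&(h[:,:,2]>140))[44:76,325:377]
k=np.argwhere(m)[:,::-1]+[325,44];r=cv2.minAreaRect(k.astype(np.float32));print(r)
print(np.array([onz(c,*p,.085) for p in cv2.boxPoints(r)]),onz(c,*r[0],.085))
# right base edge
E=[]
for v in range(20,140,10):
    row=h[v,355:400,1]; u=355+np.where(row>70)[0].max();E.append(onz(c,u+.5,v,.014)[:2])
E=np.array(E);print(E);vx,vy,x0,y0=cv2.fitLine(E.astype(np.float32),2,0,.01,.01).ravel();print(np.degrees(np.arctan2(vy,vx)))
for u,v in((309,133),(368,135)): 
    w=a[v-5:v+6,u-5:u+6].astype(int);e=np.clip(w[:,:,0]-w[:,:,2]-130,0,None);yy,xx=np.mgrid[v-5:v+6,u-5:u+6]
    print(onz(c,(e*xx).sum()/e.sum(),(e*yy).sum()/e.sum(),.014))
E
```

```text
46                                                       +#####
47                                                       +#####
48                                                       +#####
49                                                       +#####
50                                                       +#####
51              ++++++++++###++                          +#####
52           ...+++++++++############+                   +#####
53         .........+++++################+++             +#####
54       ...........+++++#########################++     +#####
55       ..........++++++###########################+    +#####
56       .........+++++++############################    +#####
57       .........+++++++############################     #####
58       .........++++++++##########################+    +#####
59       .........++++++++++########################+    +#####
60       .........+++++++++++++++++++++#############     +#####
61       ..........++++++++++++++++++++++++++++#+        +#####
62       ..........+++++++++++++++++++++++++             +#####
63       ...
[... 601 characters left out ...]
                    +#####
73                                                       +#####
74                                                       +#####
75                                                       +#####
((360.27691650390625, 56.28461837768555), (27.41167449951172, 7.938222408294678), 7.125016689300537)
[[0.584  0.2182 0.085 ]
 [0.5855 0.2254 0.085 ]
 [0.6115 0.2229 0.085 ]
 [0.61   0.2155 0.085 ]] [0.5976 0.2204 0.085 ]
[[0.6496 0.2745]
 [0.6483 0.262 ]
 [0.6471 0.2496]
 [0.6461 0.2375]
 [0.6452 0.2255]
 [0.6444 0.2136]
 [0.6437 0.2017]
 [0.6431 0.1899]
 [0.6414 0.1782]
 [0.641  0.1664]
 [0.6395 0.1546]
 [0.6394 0.1427]]
85.564606
[0.5564 0.1434 0.014 ]
[0.6286 0.1378 0.014 ]
```

```bash
python3 -c "
from h import *
np.set_printoptions(precision=4,suppress=True)
balance(30,np.radians(85.5))
d=np.array([np.cos(np.radians(85.5)),np.sin(np.radians(85.5))])
p=np.array([.5976,.2204])-.0035*d
go([*p,.105],pose(np.radians(-4.5)))"
```

```text
[ 0.0981  0.0137 -3.3518] [0.6028 0.5952 0.5173] [-0.0127  0.0014  0.005 ] [0.0056 0.0059 0.0058] [0.5    0.11   0.1998] 0.03300470309416146
W 3.3517945854951705 offset along beam y 0.003823992817469311 across 0.00012258951996064674
rows [0.228  0.1777 0.1897] [-0.     -0.      0.0006] dist 0.17288179786935795
```

```bash
python3 -m pendant '[0.05,0.04,0,0,0,0,0,0.12,0.09,0,0,0,0,0,0.18,0.14,0,0,0,0,0,0.21,0.165,0.02,0,0,0,0,0.228,0.178,0.07,0,0,0,0,0.228,0.178,0.13,0,0,0,0,0.228,0.178,0.18,0,0,0,0,0.228,0.178,0.21,0,0,0,0,0.228,0.178,0.221,0,0,0,0,0.228,0.178,0.221,0,0,0,0]'
python3 -m pendant '[0,0,0,0,0,0,0,0,0,0,0,0,0,0,0,0,0.002,0,0,0,0,0,0,0.004,0,0,0,0,0,0,0.006,0,0,0,0,0,0,0.008,0,0,0,0,0,0,0.01,0,0,0,0,0,0,0.01,0,0,0,0,0,0,0.01,0,0,0,0,0,0,0.01,0,0,0,0]'
python3 -c "
from h import *
np.set_printoptions(precision=4,suppress=True)
balance(6);cap('scene','s5')
d=np.array([np.cos(np.radians(85.5)),np.sin(np.radians(85.5))])
p=np.array([.5976,.2204])-.0038*d
go([*p,.082],pose(np.radians(-4.5)))"
```

```text
clock: 12.22
eef_pos: [0.5961, 0.2164, 0.0871]
tool_rot: [0.734, 0.679, -0.002, -0.001]
ft_force: [-0.1, -0.4, -3.5]
grip_width: 0.0324
grasp_force: 60.9
clock: 13.05
eef_pos: [0.5974, 0.2169, 0.0843]
tool_rot: [0.734, 0.679, -0.0, -0.0]
ft_force: [-0.2, -0.6, -3.2]
grip_width: 0.0323
grasp_force: 61.0
[-0.0747  0.2326 -3.2899] [0.425  0.3309 0.6263] [-0.0081  0.022   0.0174] [0.0176 0.0137 0.0095] [0.5975 0.2169 0.0844] 0.03247888682102465
W 3.2899105420941854 offset along beam y 0.001939272537993461 across 0.006866714092965521
rows [-0.0005 -0.0004  0.0047] [ 0.     -0.      0.0006] dist 0.002372635429449933
```

```bash
python3 -m pendant '[0,0,0.001,0,0,0,0,0,0,0.002,0,0,0,0,0,0,0.003,0,0,0,0,0,0,0.004,0,0,0,0,0,0,0.005,0,0,0,0,0,0,0.005,0,0,0,0,0,0,0.005,0,0,0,0,0,0,0.005,0,0,0,0,0,0,0.005,0,0,0,0,0,0,0.005,0,0,0,0]'
python3 -c "
from h import *
np.set_printoptions(precision=4,suppress=True)
balance(4,np.radians(85.5))"
```

```text
clock: 14.23
eef_pos: [0.5975, 0.2169, 0.082]
tool_rot: [0.734, 0.679, 0.0, 0.0]
ft_force: [-1.2, -0.4, -0.5]
grip_width: 0.0324
grasp_force: 61.3
[-1.387  -0.0883 -0.2624] [0.3376 0.3019 0.1767] [-0.129   0.3114  0.0049] [0.014  0.0114 0.0053] [0.5975 0.2169 0.0821] 0.03221995125839191
W 0.2623614339193898 offset along beam y 0.5832974953363972 across 1.1445072360016393
```

The stand now carries the weight. I'll release and watch the tilt.

```bash
python3 -m pendant '[0,0,0,0,0,0,0.6,0,0,0,0,0,0,0.6,0,0,0,0,0,0,0.6,0,0,0,0,0,0,0.6,0,0,0,0,0,0,0.6,0,0,0,0,0,0,0.6,0,0,0,0,0,0,0.6,0,0,0,0,0,0,0.6,0,0,0,0,0,0,0.6,0,0,0,0,0,0,0.6]'
python3 - <<'E'
from h import *
np.set_printoptions(precision=4,suppress=True)
s=cap('scene','s6');t=cap('top','t6');w=cap('wrist','w6')
im=np.zeros((600,800,3),np.uint8)
im[:300,:400]=cv2.resize(s['pixels'][130:235,280:420],(400,300),interpolation=cv2.INTER_CUBIC)
im[:300,400:]=cv2.resize(t['pixels'][150:225,145:245],(400,300),interpolation=cv2.INTER_CUBIC)
im[300:,:400]=cv2.resize(w['pixels'],(400,300))
s5=load('s5')['pixels'];im[300:,400:]=cv2.resize(s5[130:235,280:420],(400,300),interpolation=cv2.INTER_CUBIC)
cv2.imwrite('pics/c6.png',im[:,:,::-1])
E
```

```text
clock: 15.27
eef_pos: [0.5975, 0.2169, 0.0818]
tool_rot: [0.734, 0.679, 0.0, 0.0]
ft_force: [-0.1, 0.3, -0.1]
grip_width: 0.0513
grasp_force: 0.0
```

View pics/c6.png

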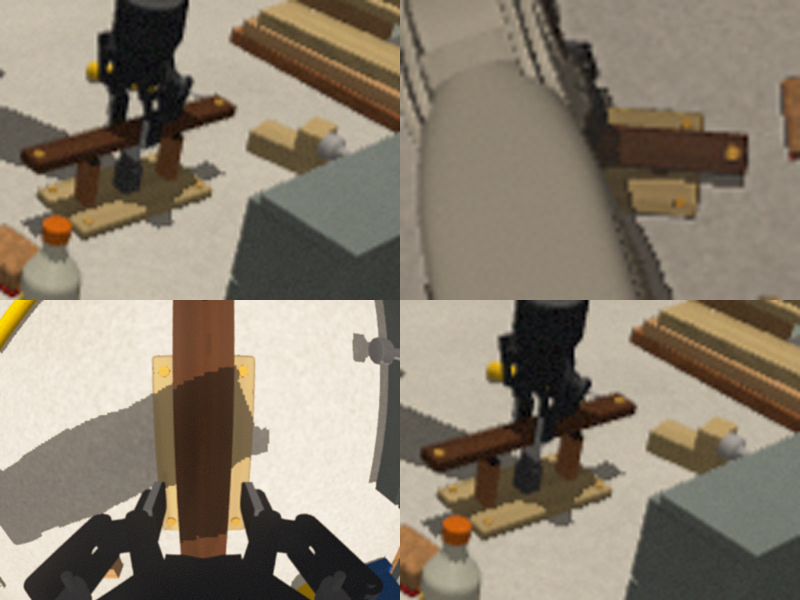

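The beam looks level: scene dots are near (294,184) and (357,165) in full-image pixels. I'll measure its tilt over time.

```bash
cat >> h.py <<'E'
def tilt(c):
    "heights of the beam dots from the scene view, in the vertical plane through the stand's y"
    a=c['pixels'].astype(int);d=np.array([np.cos(np.radians(85.5)),np.sin(np.radians(85.5)),0]);n=np.array([d[1],-d[0],0]);e0=np.array([.5976,.2204,0])
    out=[]
    for u,v in((294,184),(357,165)):
        w=a[v-8:v+9,u-7:u+8];e=np.clip(w[:,:,0]-w[:,:,2]-75,0,None).astype(float)
        yy,xx=np.mgrid[v-8:v+9,u-7:u+8]
        o,r=ray(c,(e*xx).sum()/e.sum(),(e*yy).sum()/e.sum());p=o+r*(n@(e0-o))/(n@r);out.append([d@(p-e0),p[2]])
    q=np.array(out);return q.ravel(),(q[1,1]-q[0,1])/(q[1,0]-q[0,0]),q[:,0].mean()
E
python3 - <<'E'
from h import *
np.set_printoptions(precision=4,suppress=True)
print(tilt(load('s5')),tilt(load('s6')))
for i in range(5): 
    print(tilt(cap('scene')));bot.camera('top');bot.camera('top')
E
```

```text
(array([-0.1323,  0.1025,  0.123 ,  0.103 ]), np.float64(0.0021847291486473304), np.float64(-0.004643403103899123)) (array([-0.1315,  0.1003,  0.1237,  0.0996]), np.float64(-0.002622134598980815), np.float64(-0.003922043361256115))
(array([-0.1318,  0.1004,  0.1237,  0.0995]), np.float64(-0.0035473119057512054), np.float64(-0.004018452487768512))
(array([-0.1318,  0.1005,  0.1236,  0.0996]), np.float64(-0.0034595999873137215), np.float64(-0.004058003902730305))
(array([-0.1316,  0.1004,  0.1236,  0.0996]), np.float64(-0.003147850315502966), np.float64(-0.004041155219808919))
(array([-0.1318,  0.1005,  0.1238,  0.0994]), np.float64(-0.004439016324784617), np.float64(-0.003995057177945759))
(array([-0.1315,  0.1005,  0.1236,  0.0997]), np.float64(-0.003059245085358098), np.float64(-0.0039418107626978185))
```

Stable and level. I'll withdraw upward, then head for the rack with the tool still vertical to look at the clip.

```bash
python3 -m pendant '[0,0,-0.01,0,0,0,0.6,0,0,-0.03,0,0,0,0.6,0,0,-0.06,0,0,0,0.6,0,0,-0.1,0,0,0,0.6,0,0,-0.16,0,0,0,0.6,0,0,-0.22,0,0,0,0.6,0,0,-0.28,0,0,0,0.6,0,0,-0.34,0,0,0,0.6,0,0,-0.4,0,0,0,0.6,0,0,-0.4,0,0,0,0.6]'
python3 -c "
from h import *
np.set_printoptions(precision=4,suppress=True)
print(tilt(cap('scene','s7')))
go([.61,-.235,.28],pose(np.radians(3.5)))"
```

```text
clock: 17.0
eef_pos: [0.5998, 0.2177, 0.291]
tool_rot: [0.734, 0.679, 0.006, 0.003]
ft_force: [0.3, -0.0, 1.9]
grip_width: 0.051
grasp_force: 0.0
(array([-0.1314,  0.1004,  0.1239,  0.0993]), np.float64(-0.004401888863559581), np.float64(-0.0037425630214555985))
rows [-0.9009  0.0905  0.0126] [ 0.0031 -0.0012 -0.0439] dist 0.45274809614572664
```

```bash
python3 -m pendant '[-0.06,0.01,0.01,0,0,-0.01,0.6,-0.14,0.02,0.01,0,0,-0.02,0.6,-0.22,0.03,0.01,0,0,-0.03,0.6,-0.3,0.03,0.01,0,0,-0.04,0.6,-0.38,0.04,0.01,0,0,-0.044,0.6,-0.46,0.05,0.01,0,0,-0.044,0.6,-0.54,0.06,0.01,0,0,-0.044,0.6,-0.62,0.07,0.01,0,0,-0.044,0.6,-0.7,0.08,0.01,0,0,-0.044,0.6,-0.78,0.085,0.01,0,0,-0.044,0.6]'
python3 -m pendant '[-0.06,0,0.012,0,0,0,0.6,-0.12,0,0.012,0,0,0,0.6,-0.12,0,0.012,0,0,0,0.6,-0.12,0,0.012,0,0,0,0.6,-0.12,0,0.012,0,0,0,0.6,-0.12,0,0.012,0,0,0,0.6,-0.12,0,0.012,0,0,0,0.6,-0.12,0,0.012,0,0,0,0.6,-0.12,0,0.012,0,0,0,0.6,-0.12,0,0.012,0,0,0,0.6]'
python3 - <<'E'
from h import *
np.set_printoptions(precision=4,suppress=True)
c=cap('wrist','w8');s=cap('scene','s8');print(tilt(s)[1])
a=c['pixels'];cv2.imwrite('pics/w8c.png',cv2.resize(a[40:250,150:400],None,fx=2.8,fy=2.8,interpolation=cv2.INTER_CUBIC)[:,:,::-1])
h=cv2.cvtColor(a,cv2.COLOR_RGB2HSV)
m=((h[:,:,0]>4)&(h[:,:,0]<14)&(h[:,:,1]>190)&(h[:,:,2]>120)).astype(np.uint8)
for k in cv2.findContours(m,0,2)[0]:
    if cv2.contourArea(k)>40:print(cv2.contourArea(k),cv2.minAreaRect(k))
E
```

```text
clock: 17.88
eef_pos: [0.6095, -0.1771, 0.2763]
tool_rot: [0.685, 0.729, -0.0, -0.0]
ft_force: [0.3, 0.2, 0.1]
grip_width: 0.0511
grasp_force: 0.0
clock: 18.72
eef_pos: [0.6138, -0.2344, 0.2711]
tool_rot: [0.685, 0.729, 0.0, 0.0]
ft_force: [0.3, 0.6, -0.3]
grip_width: 0.051
grasp_force: 0.0
-0.004150538858456195
```

View pics/w8c.png

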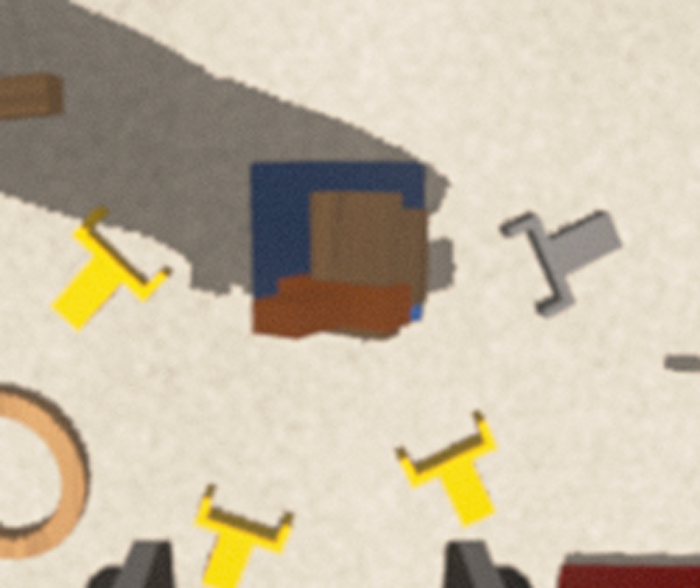

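The crop shows the rack near (270,130) in full-image pixels, with the orange clip at its lower (−y) edge and an orange part extending left; two yellow look-alikes and a grey one lie around it. That's my last picture, so I'll resolve the clip from pixel classes instead.

```bash
python3 - <<'E'
from h import *
def dump(c,u0,u1,v0,v1):
    a=c['pixels'];h=cv2.cvtColor(a,cv2.COLOR_RGB2HSV).astype(int)
    for v in range(v0,v1):
        r=''
        for u in range(u0,u1):
            H,S,V=h[v,u]
            if 95<H<130 and S>90: k='b'
            elif (H<12 or H>170) and S>165: k='O' if V>170 else 'o' if V>120 else 'x'
            elif S>60 and H<25: k='P' if V>150 else 'p' if V>95 else 'q'
            elif V<90:k=','
            else:k=' '
            r+=k
        print(v,r)
dump(load('w8'),236,308,96,164)
dump(load('s8'),195,245,202,265)
E
```

```text
96                                                                         
97                                                   ,                     
98      , ,,,,,,,,,,,,,,,,,,,,,,,,,,,,,,,,,,,,,,,,,,,,,,,, ,,,, ,,         
99    ,,bbbbbbbbbbbbbbbbbbbbbbbbbbbbbbbbbbbbbbbbbbbbbbbbb,bbbbbbb,,        
100    ,bbbbbbbbbbbbbbbbbbbbbbbbbbbbbbbbbbbbbbbbbbbbbbbbbbbb,b,bbbbb ,      
101     bbbbbbbbbbbbbbbbbbbbbbbbbbbbbbbbbbbbbbbbbbbbbbbbbbbbbbbb,bbb,       
102    ,bbbbbbbbbbbbbbbbbbbbbbbbbbbbbbbbbbbbbbbbbbb,bbbbb,,bbbb bb,b,,      
103    ,bbbbbbbbbbbbbbbbbbbbbbbbbbbbbbbbbbbbbbbbbbbbb,bbbb,b,bbbb,bb,       
104    ,bbbbbbbbbbbbbbbbbbbbbbbbbbbbbbbbbbbbbbbbbbbbbbbbb,bbbbb,bb,b,,      
105    ,,bbbbbbbbbbbbbbbbbbbbbbbbbbbbbbbbbbbbbbbbbbbbbbbbbbb,b,b,bbb,       
106     ,bbbbbbbbbbbbbbbbbbbbbbbbbbbbbbbbbbbbbbbbbbbbbbbbbbbbbbbbb,b,       
107     ,bbbbbbbbbbbbbbbbbbbb,,,,,,,,,,,,,,,,,,,,,b,,,,,,b,,,,,bbbbb,       
108    ,,bbbbbbbbbbbbbbbbbbb,,,,,,  q,,,,,q ,,,,,,,,,,,,,,,,,,,bbbbb,       
109     ,bbbbbbbbbbbbbbbbbbb,qppppppppppppppppppppppppppppppq,,b,bbb,       
110    ,,bbbbbbbbbbbbbbbbb
[... 6894 characters left out ...]
 ,,bbbbbbbbbbbbbbbbbbbbbbbbbbbbb,,        
253           ,,bbbbbbbbbbbbbbbbbbbbbbbbb,,,          
254            ,bbbbbbbbbbbbbbbbbbbbbbb,,,            
255             ,bbbbbbbbbbbbbbbbbbbbb,,,             
256             ,,bbbbbbbbbbbbbbbbb,,,                
257               ,bbbbbbbbbbbbbb,,,                  
258             , ,,bbbbbbbbbbb,,,                    
259                 ,bbbbbbbb,,,     ,                
260                  ,bbbbbb,,     ,                  
261                   ,bb,     ,  ,                   
262                    ,,                     ,,,     
263                                           ,,,     
264                                           ,,,  ,
```

```bash
cat >> h.py <<'E'
def proj(c,p):
    if 'hand_eye' in c:
        T=np.eye(4);T[:3,:3]=R.from_quat(c['obs']['tool_rot']).as_matrix();T[:3,3]=c['obs']['eef_pos'];T=T@c['hand_eye']
    else:T=c['cam_to_world']
    q=T[:3,:3].T@(np.array(p)-T[:3,3]);M=c['mtx'];d=np.array([q[0],-q[1]]);n=np.linalg.norm(d)
    s=np.arctan2(n,-q[2])/n if 'hand_eye' in c else -1/q[2]
    return M[:2,2]+M[0,0]*d*s
E
python3 - <<'E'
from h import *
np.set_printoptions(precision=4,suppress=True)
w=load('w8');s=load('s8')
t=tri(ray(w,248.5,153.5),ray(s,206,209.5));print('tip',t,proj(w,t),proj(s,t))
# base: left/right edges, top row in wrist
for q in((240.5,99),(300,99),(240.5,145)):print(onz(w,*q,.008))
yaw=np.radians(3.5);rx=np.array([np.cos(yaw),np.sin(yaw),0]);ry=np.array([-rx[1],rx[0],0]);a=.61
k=-np.sin(a)*rx+np.cos(a)*np.array([0,0,1]);cx=np.cos(a)*rx+np.sin(a)*np.array([0,0,1])
O=t-.042*k;print('O',O)
for nm,p in(('bridge+x top',O+.025*cx+.006*k),('bridge-x',O-.025*cx+.006*k),('b+x+y',O+.025*cx+.008*ry+.006*k),('b+x-y',O+.025*cx-.008*ry+.006*k),('leg+x end',O+.025*cx-.012*k)):print(nm,proj(w,p),proj(s,p))
E
```

```text
tip [ 0.601  -0.2131  0.1267] [248.2568 153.8597] [206.1646 209.523 ]
[ 0.5831 -0.1606  0.008 ]
[ 0.664 -0.155  0.008]
[ 0.5864 -0.2246  0.008 ]
O [ 0.625  -0.2117  0.0923]
bridge+x top [288.0209 151.1951] [214.4802 222.1061]
bridge-x [249.7796 146.4858] [207.2046 222.5068]
b+x+y [288.1843 143.6832] [217.1538 220.9838]
b+x-y [287.8476 158.6371] [211.7828 223.2385]
leg+x end [296.0843 148.824 ] [216.8123 228.6174]
```

The extents fit a clip leaning toward world −x, so the rack's yaw is about +4°. The clip's y runs along world y and its origin is near (0.625, −0.210, 0.097). I'll move to the tilted pre-grasp.

```bash
cat > clip.py <<'E'
from h import *
np.set_printoptions(precision=4,suppress=True)
yaw=np.radians(3.8);rx=np.array([np.cos(yaw),np.sin(yaw),0]);a=.61;Z=np.array([0,0,1.])
k=-np.sin(a)*rx+np.cos(a)*Z;cx=np.cos(a)*rx+np.sin(a)*Z
Rc=np.c_[np.cross(cx,-k),cx,-k];O=np.array([.6248,-.2105,.097])
E
python3 -c "
from clip import *
print(Rc);go(O+.10*k,Rc)"
```

```text
[[-0.0663  0.8178  0.5716]
 [ 0.9978  0.0543  0.038 ]
 [ 0.      0.5729 -0.8196]]
rows [ 0.0465 -0.0895  0.184 ] [-0.1941  0.0004 -0.0013] dist 0.10492210319172916
```

```bash
python3 -m pendant '[0.01,-0.02,0.03,-0.03,0,0,0.6,0.02,-0.04,0.07,-0.07,0,0,0.6,0.03,-0.06,0.11,-0.11,0,0,0.6,0.04,-0.08,0.15,-0.15,0,0,0.6,0.046,-0.09,0.184,-0.194,0,-0.001,0.6,0.046,-0.09,0.184,-0.194,0,-0.001,0.6,0.046,-0.09,0.184,-0.194,0,-0.001,0.6,0.046,-0.09,0.184,-0.194,0,-0.001,0.6,0.046,-0.09,0.184,-0.194,0,-0.001,0.6,0.046,-0.09,0.184,-0.194,0,-0.001,0.6]'
python3 - <<'E'
from clip import *
go(O+.008*k,Rc)
c=cap('wrist','w9');a=c['pixels'];h=cv2.cvtColor(a,cv2.COLOR_RGB2HSV).astype(int)
m=((h[:,:,0]<14)&(h[:,:,1]>165)&(h[:,:,2]>60)).astype(np.uint8)
for q in cv2.findContours(cv2.morphologyEx(m,cv2.MORPH_CLOSE,np.ones((3,3))),0,2)[0]:
    if cv2.contourArea(q)>60:print(cv2.contourArea(q),cv2.boundingRect(q))
print('tip exp',[proj(c,O+.042*k+sx*.01*cx+sy*.006*Rc[:,0]) for sx in(-1,1) for sy in(-1,1)])
E
```

```text
clock: 19.65
eef_pos: [0.5693, -0.216, 0.1812]
tool_rot: [0.652, 0.696, 0.219, 0.207]
ft_force: [0.4, 0.4, -0.2]
grip_width: 0.0512
grasp_force: 0.0
rows [ 0.0043 -0.0055  0.1858] [0.0006 0.0012 0.0001] dist 0.0929439853302564
215.0 (118, 364, 26, 20)
429.0 (350, 323, 23, 32)
1410.0 (286, 256, 32, 74)
1438.5 (338, 238, 58, 44)
1347.0 (229, 175, 57, 37)
165.5 (381, 0, 23, 14)
tip exp [array([242.2551, 210.2847]), array([241.9254, 195.113 ]), array([269.0581, 210.2704]), array([269.2283, 195.0891])]
```

Predicted and observed tab agree within about 2 px. Advance and grip.

```bash
python3 -m pendant '[0.002,-0.003,0.02,0,0,0,0.6,0.002,-0.003,0.05,0,0,0,0.6,0.002,-0.003,0.09,0,0,0,0.6,0.002,-0.003,0.12,0,0,0,0.6,0.002,-0.003,0.145,0,0,0,0.6,0.002,-0.003,0.165,0,0,0,0.6,0.002,-0.003,0.178,0,0,0,0.6,0.002,-0.003,0.186,0,0,0,0.6,0.002,-0.003,0.186,0,0,0,0.6,0.002,-0.003,0.186,0,0,0,0.6]'
python3 -m pendant '[0,0,0,0,0,0,0.6,0,0,0,0,0,0,0.1,0,0,0,0,0,0,0.1,0,0,0,0,0,0,0,0,0,0,0,0,0,0,0,0,0,0,0,0,0,0,0,0,0,0,0,0,0,0,0,0,0,0,0,0,0,0,0,0,0,0,0,0,0,0,0,0,0]'
python3 -c "
from clip import *
print((bot.get_obs()['eef_pos']-O)@k,(bot.get_obs()['eef_pos']-O)@cx)"
```

```text
clock: 20.53
eef_pos: [0.6195, -0.2107, 0.102]
tool_rot: [0.652, 0.696, 0.219, 0.206]
ft_force: [0.0, 0.4, 0.4]
grip_width: 0.0514
grasp_force: 0.0
clock: 21.37
eef_pos: [0.6204, -0.2112, 0.1037]
tool_rot: [0.652, 0.696, 0.219, 0.207]
ft_force: [-1.4, 0.4, 5.2]
grip_width: 0.0192
grasp_force: 59.0
0.008046428126682213 0.0002548362743264596
```

Gripped (19 mm). I'll back off along the tool axis and turn it upright.

```bash
python3 -m pendant '[0,0,-0.01,0,0,0,0,0,0,-0.03,0,0,0,0,0,0,-0.06,0,0,0,0,0,0,-0.1,0,0,0,0,0,0,-0.14,0,0,0,0,0,0,-0.18,0,0,0,0,0,0,-0.22,0,0,0,0,0,0,-0.26,0,0,0,0,0,0,-0.28,0,0,0,0,0,0,-0.28,0,0,0,0]'
python3 -c "
from clip import *
print(bot.get_obs()['eef_pos'],bot.get_obs()['grip_width'])
print(tilt(cap('scene','s10')))
go([.58,0.0,.27],pose(np.radians(-4.5)))"
```

```text
clock: 22.2
eef_pos: [0.5388, -0.2164, 0.2185]
tool_rot: [0.652, 0.696, 0.219, 0.207]
ft_force: [0.1, -0.3, 0.1]
grip_width: 0.0193
grasp_force: 59.7
[ 0.5388 -0.2164  0.2185] 0.019279831139892546
(array([-0.1316,  0.1005,  0.1238,  0.0994]), np.float64(-0.004015505278058453), np.float64(-0.003887738116756377))
rows [ 0.4259  0.1507 -0.0246] [ 0.194  -0.0132  0.044 ] dist 0.22622256130414892
```

```bash
python3 -m pendant '[0.04,0.015,-0.01,0.02,0,0.005,0,0.1,0.03,-0.02,0.05,0,0.01,0,0.16,0.06,-0.025,0.08,-0.005,0.02,0,0.22,0.08,-0.025,0.11,-0.008,0.025,0,0.28,0.1,-0.025,0.14,-0.01,0.03,0,0.34,0.12,-0.025,0.17,-0.012,0.04,0,0.4,0.14,-0.025,0.194,-0.013,0.044,0,0.426,0.151,-0.025,0.194,-0.013,0.044,0,0.426,0.151,-0.025,0.194,-0.013,0.044,0,0.426,0.151,-0.025,0.194,-0.013,0.044,0]'
python3 - <<'E'
from clip import *
o=bot.get_obs();print(o['eef_pos'],R.from_quat(o['tool_rot']).as_matrix())
c=cap('wrist','w11');s=cap('scene','s11')
for u in (proj(s,o['eef_pos']),proj(s,o['eef_pos']-[0,0,.03])):print(u)
def dump(c,u0,u1,v0,v1):
    a=c['pixels'];h=cv2.cvtColor(a,cv2.COLOR_RGB2HSV).astype(int)
    for v in range(v0,v1): print(v,''.join('O' if (H<14 or H>172) and S>150 and V>150 else 'o' if (H<14 or H>172) and S>130 else ',' if V<70 else ' ' for H,S,V in h[v,u0:u1]))
dump(c,215,305,196,262)
E
```

```text
clock: 23.08
eef_pos: [0.5802, 0.0012, 0.2675]
tool_rot: [0.733, 0.68, -0.001, -0.002]
ft_force: [-0.6, 0.4, -0.7]
grip_width: 0.019
grasp_force: 59.7
[0.5802 0.0012 0.2675] [[ 0.0751  0.9972 -0.0036]
 [ 0.9972 -0.0751  0.0009]
 [ 0.0006 -0.0036 -1.    ]]
[270.8141 139.6456]
[270.3669 149.4954]
196                                                                                           
197                                                                                           
198                                                                                           
199                                                                                           
200                                                                                           
201                                                                                           
202                                                                                           
203                                                                                           
204                                         
[... 4765 characters left out ...]
ooooooooooo,,,,            ,,,,,,,,
255 ,,,,,,,,,           ,,,,,ooooooooooooooooooooooooooooooooooooooooo,,,,            ,,,,,,,,
256 ,,,,,,,,            ,,,,,ooooooooooooooooooooooooooooooooooooooooo,,,,,           ,,,,,,,,
257 ,,,,,,,,            ,,,,,ooooooooooooooooooooooooooooooooooooooooo,,,,            ,,,,,,,,
258 ,,,,,,,,            ,,,,oooooooooooooooooooooooooooooooooooooooooo,,,,,            ,,,,,,,
259 ,,,,,,,,            ,,,,oooooooooooooooooooooooooooooooooooooooooo,,,,,            ,,,,,,,
260 ,,,,,,,            ,,,,,oooooooooooooooooooooooooooooooooooooooooo,,,,,            ,,,,,,,
261 ,,,,,,,            ,,,,,oooooooooooooooooooooooooooooooooooooooooo ,,,,            ,,,,,,,
```

The clip sits upright and centred in the hand. Its bridge spans columns 216–303 at row 227, which puts the underside about 7 mm ahead of the TCP. Seating should then occur at TCP z ≈ 0.106.

```bash
python3 -c "
from clip import *
go([.5976,.2212,.15],pose(np.radians(-4.5)))"
```

```text
rows [0.4445 0.0025 0.238 ] [-0.0008 -0.0003  0.0001] dist 0.252120087010929
```

```bash
python3 -m pendant '[0.06,0,0,0,0,0,0,0.14,0,0,0,0,0,0,0.22,0,0,0,0,0,0,0.3,0,0,0,0,0,0,0.37,0.002,0.02,0,0,0,0,0.42,0.002,0.06,0,0,0,0,0.444,0.002,0.12,0,0,0,0,0.444,0.002,0.18,0,0,0,0,0.444,0.002,0.22,0,0,0,0,0.444,0.002,0.236,0,0,0,0]'
python3 - <<'E'
from clip import *
bot.camera('top');bot.camera('top')
s=cap('scene','s12');w=cap('wrist','w12');print(tilt(s))
go([.5976,.2212,.122],pose(np.radians(-4.5)))
a=w['pixels'].astype(int);h=cv2.cvtColor(w['pixels'],cv2.COLOR_RGB2HSV)
# beam edges in wrist: dark brown columns in far rows -> lateral centre at beam top
P=[]
for v in range(90,200,15):
    row=(a[v].max(1)<135)&(a[v,:,0]>a[v,:,2]+15);u=np.where(row[180:340])[0]+180
    l,r=onz(w,u.min(),v,.099),onz(w,u.max()+1,v,.099);m=(l+r)/2;print(v,u.min(),u.max(),m[:2],np.linalg.norm(r-l));
E
```

```text
clock: 24.02
eef_pos: [0.5956, 0.2194, 0.1484]
tool_rot: [0.735, 0.679, -0.003, -0.002]
ft_force: [-1.0, -0.4, -0.3]
grip_width: 0.0186
grasp_force: 59.7
(array([-0.1319,  0.1005,  0.1239,  0.0992]), np.float64(-0.004991927009787014), np.float64(-0.003981006101105383))
rows [ 0.0003 -0.003   0.0639] [ 0.0004 -0.0008 -0.0002] dist 0.032004416510644985
90 235 294 [0.6079 0.3035] 0.03991156027111971
105 222 296 [0.6035 0.2937] 0.050231126393293975
120 197 302 [0.5961 0.2844] 0.0719357311224482
135 180 308 [0.5912 0.2746] 0.08889656851700116
150 180 321 [0.5949 0.2638] 0.09904127786942275
165 180 308 [0.5893 0.2534] 0.09095982831206874
180 180 289 [0.5815 0.243 ] 0.07868389427549974
195 180 282 [0.5778 0.232 ] 0.07493729959359892
```

```bash
python3 - <<'E'
from clip import *
w=load('w12');h=cv2.cvtColor(w['pixels'],cv2.COLOR_RGB2HSV).astype(int)
for v in (60,100,150,200):print(v,[(u,h[v,u,0],h[v,u,1],h[v,u,2]) for u in range(205,320,6)])
for v in range(20,200,20):
    m=(h[v,:,1]>135)&(h[v,:,2]<140)&(h[v,:,0]<15);u=np.where(m[200:330])[0]+200
    if len(u)<5: continue
    l,r=onz(w,u.min(),v,.099),onz(w,u.max()+1,v,.099);m=(l+r)/2;d=np.array([np.cos(np.radians(85.5)),np.sin(np.radians(85.5))]);n=np.array([d[1],-d[0]])
    print(v,u.min(),u.max(),np.linalg.norm(r-l),'lateral of line vs edge',n@(m[:2]-[.5976,.2204]),'along',d@(m[:2]-[.5976,.2204]))
E
```

```text
60 [(205, np.int64(18), np.int64(28), np.int64(237)), (211, np.int64(18), np.int64(23), np.int64(239)), (217, np.int64(18), np.int64(21), np.int64(245)), (223, np.int64(16), np.int64(22), np.int64(242)), (229, np.int64(17), np.int64(22), np.int64(241)), (235, np.int64(11), np.int64(125), np.int64(122)), (241, np.int64(11), np.int64(139), np.int64(119)), (247, np.int64(13), np.int64(143), np.int64(112)), (253, np.int64(11), np.int64(145), np.int64(120)), (259, np.int64(11), np.int64(152), np.int64(119)), (265, np.int64(11), np.int64(144), np.int64(126)), (271, np.int64(11), np.int64(143), np.int64(125)), (277, np.int64(10), np.int64(138), np.int64(126)), (283, np.int64(11), np.int64(137), np.int64(127)), (289, np.int64(19), np.int64(23), np.int64(241)), (295, np.int64(19), np.int64(23), np.int64(244)), (301, np.int64(17), np.int64(22), np.int64(239)), (307, np.int64(17), np.int64(22), np.int64(242)), (313, np.int64(18), np.int64(23), np.int64(241)), (319, np.int64(17), np.int64(22), np.int64(243))]
100 [(205, np.int64(18), np.int64(23), np.int64(241)), (211, np.int64(18), np.int64(99)
[... 3188 characters left out ...]
eral of line vs edge 0.0004641224565538251 along 0.10396262132834794
80 236 283 0.03180009474055659 lateral of line vs edge 0.00044399813709326396 along 0.09031933578070557
100 235 277 0.02864893931577014 lateral of line vs edge -0.0019151430575248323 along 0.07676119010483265
120 248 274 0.018130315342366154 lateral of line vs edge 0.0014132988327936157 along 0.06315311364040463
140 236 278 0.029252379889854137 lateral of line vs edge -0.0013201192106935549 along 0.049510108026834906
160 236 282 0.03246849590471466 lateral of line vs edge 2.0706889360436534e-05 along 0.035545533829688496
180 237 281 0.03165652049195028 lateral of line vs edge -4.564972436869614e-06 along 0.02115831459199065
```

The beam is square and laterally within 0.5 mm of the edge line. Descend over it.

```bash
python3 -m pendant '[0,-0.003,0.01,0,0,0,0,0,-0.003,0.03,0,0,0,0,0,-0.003,0.05,0,0,0,0,0,-0.003,0.062,0,0,0,0,0,-0.003,0.066,0,0,0,0,0,-0.003,0.07,0,0,0,0,0,-0.003,0.074,0,0,0,0,0,-0.003,0.078,0,0,0,0,0,-0.003,0.08,0,0,0,0,0,-0.003,0.08,0,0,0,0]'
python3 -c "
from clip import *
bot.camera('top');print(tilt(cap('scene')));o=bot.get_obs();print(o['ft_force'])
go([.5976,.2212,.106],pose(np.radians(-4.5)))"
```

```text
clock: 25.05
eef_pos: [0.5967, 0.2221, 0.112]
tool_rot: [0.734, 0.679, 0.0, -0.001]
ft_force: [-0.2, -0.9, 0.1]
grip_width: 0.0191
grasp_force: 59.7
(array([-0.1316,  0.1004,  0.124 ,  0.0993]), np.float64(-0.004593805366087716), np.float64(-0.0038344952672640445))
[ 0.4202 -0.1995 -0.3164]
rows [-0.0017  0.0018  0.0126] [-0.0002 -0.0005  0.0004] dist 0.006435648139468967
```

```bash
python3 -m pendant '[-0.001,0.001,0.001,0,0,0,0,-0.0015,0.0015,0.003,0,0,0,0,-0.0015,0.0015,0.005,0,0,0,0,-0.0015,0.0015,0.007,0,0,0,0,-0.0015,0.0015,0.009,0,0,0,0,-0.0015,0.0015,0.01,0,0,0,0,-0.0015,0.0015,0.011,0,0,0,0,-0.0015,0.0015,0.011,0,0,0,0,-0.0015,0.0015,0.011,0,0,0,0,-0.0015,0.0015,0.011,0,0,0,0]'
python3 -c "
from clip import *
F=[]
for i in range(4): bot.camera('top');F.append(bot.get_obs()['ft_force'])
print(np.mean(F,0),bot.get_obs()['eef_pos'],tilt(cap('scene')))"
```

```text
clock: 25.98
eef_pos: [0.5974, 0.2213, 0.1067]
tool_rot: [0.734, 0.679, 0.0, -0.001]
ft_force: [0.2, -0.3, 0.2]
grip_width: 0.019
grasp_force: 59.7
[-0.209  -0.1056 -0.3449] [0.5974 0.2213 0.1067] (array([-0.1316,  0.1005,  0.1237,  0.0995]), np.float64(-0.0039876154784273254), np.float64(-0.003925210350111563))
```

```bash
python3 -m pendant '[0,0,0.001,0,0,0,0,0,0,0.002,0,0,0,0,0,0,0.003,0,0,0,0,0,0,0.003,0,0,0,0,0,0,0.003,0,0,0,0,0,0,0.003,0,0,0,0,0,0,0.003,0,0,0,0,0,0,0.003,0,0,0,0,0,0,0.003,0,0,0,0,0,0,0.003,0,0,0,0]'
cat > f.py <<'E'
from clip import *
F=[]
for i in range(4): bot.camera('top');F.append(bot.get_obs()['ft_force'])
print(np.mean(F,0),bot.get_obs()['eef_pos'],tilt(cap('scene')))
E
python3 f.py
```

```text
clock: 27.07
eef_pos: [0.5974, 0.2212, 0.1057]
tool_rot: [0.734, 0.679, 0.0, -0.001]
ft_force: [-1.4, -0.2, 5.1]
grip_width: 0.019
grasp_force: 60.4
[-2.0149 -0.6895  5.5089] [0.5974 0.2212 0.1057] (array([-0.1314,  0.0996,  0.1239,  0.1   ]), np.float64(0.001554332379284826), np.float64(-0.003751773516729562))
```

Contact at 5.5 N. I'll ease up slightly, then release.

```bash
python3 -m pendant '[0,0,-0.001,0,0,0,0,0,0,-0.001,0,0,0,0,0,0,-0.001,0,0,0,0.3,0,0,-0.001,0,0,0,0.35,0,0,-0.001,0,0,0,0.4,0,0,-0.001,0,0,0,0.5,0,0,-0.001,0,0,0,0.5,0,0,-0.001,0,0,0,0.5,0,0,-0.001,0,0,0,0.5,0,0,-0.001,0,0,0,0.5]'
python3 f.py; python3 f.py; python3 f.py
```

```text
clock: 28.15
eef_pos: [0.5973, 0.2213, 0.1056]
tool_rot: [0.734, 0.679, 0.0, -0.001]
ft_force: [0.3, 0.5, 0.4]
grip_width: 0.0428
grasp_force: 0.0
[-0.1974  0.0227 -0.1822] [0.5973 0.2212 0.1056] (array([-0.1314,  0.1005,  0.1235,  0.0998]), np.float64(-0.002610886263703729), np.float64(-0.003966383478523246))
[ 0.2201  0.0654 -0.368 ] [0.5973 0.2212 0.1056] (array([-0.1318,  0.1005,  0.1238,  0.0997]), np.float64(-0.003274195205431213), np.float64(-0.003996466495195611))
[ 0.2465 -0.271   0.1174] [0.5973 0.2213 0.1056] (array([-0.1316,  0.1005,  0.124 ,  0.0993]), np.float64(-0.004676250386451621), np.float64(-0.003816977380921502))
```

Still level. Raise and verify.

```bash
python3 -m pendant '[0,0,-0.01,0,0,0,0.5,0,0,-0.03,0,0,0,0.5,0,0,-0.06,0,0,0,0.5,0,0,-0.1,0,0,0,0.5,0,0,-0.15,0,0,0,0.5,0,0,-0.2,0,0,0,0.5,0,0,-0.25,0,0,0,0.5,0,0,-0.28,0,0,0,0.5,0,0,-0.28,0,0,0,0.5,0,0,-0.28,0,0,0,0.5]'
python3 f.py
python3 - <<'E'
from clip import *
w=cap('wrist','w13');s=cap('scene','s13');h=cv2.cvtColor(w['pixels'],cv2.COLOR_RGB2HSV).astype(int)
d=np.array([np.cos(np.radians(85.5)),np.sin(np.radians(85.5)),0]);n=np.array([d[1],-d[0],0]);E=np.array([.5976,.2204,.099])
for nm,p in(('tab tip',E+[0,0,.042]),('bridge -',E-.025*n+[0,0,.006]),('bridge +',E+.025*n+[0,0,.006]),('bridge y+',E+.008*d+[0,0,.006])):print(nm,proj(w,p),proj(s,p))
for c,x0,y0,x1,y1 in((w,200,150,330,300),(s,300,130,345,190)):
    h=cv2.cvtColor(c['pixels'],cv2.COLOR_RGB2HSV).astype(int)
    m=(((h[:,:,0]<11)|(h[:,:,0]>172))&(h[:,:,1]>175)).astype(np.uint8)
    M=np.zeros_like(m);M[y0:y1,x0:x1]=m[y0:y1,x0:x1]
    for q in cv2.findContours(M,0,2)[0]:
        if cv2.contourArea(q)>8:print(cv2.contourArea(q),cv2.boundingRect(q))
h=cv2.cvtColor(s['pixels'],cv2.COLOR_RGB2HSV).astype(int)
for v in range(148,186): print(v,''.join('O' if (H<9 or H>172) and S>170 and V>110 else 'o' if (H<10 or H>172) and S>150 else ',' if V<90 else ' ' for H,S,V in h[v,300:345]))
E
```

```text
clock: 29.73
eef_pos: [0.5981, 0.2213, 0.2473]
tool_rot: [0.734, 0.679, 0.002, -0.0]
ft_force: [0.1, 1.2, -0.8]
grip_width: 0.0426
grasp_force: 0.0
[-0.0271 -0.3155 -0.3311] [0.5966 0.2207 0.2437] (array([-0.1317,  0.1004,  0.1237,  0.0996]), np.float64(-0.0032914990296399912), np.float64(-0.00398563417882139))
tab tip [261.6372 187.8212] [328.8257 162.5701]
bridge - [236.513  176.8874] [322.6381 168.7709]
bridge + [286.5522 176.9591] [332.1728 175.8945]
bridge y+ [261.5552 169.1104] [329.2944 171.7105]
148                                              
149                                              
150                                              
151                                              
152                                              
153                                              
154                                              
155                                              
156                                              
157                                              
158             ,                                
159                                      
[... 606 characters left out ...]
,,
172                      ,,        ,o,o,,,,o,,,,,
173                     ,,,o,,     ,,,,oo,,,,,,,,
174                   ,,,,,,,,      ,,,,o,,,o,,,,
175 ,              ,,,,,,,,,,o,      ,,,,,,,,,o,,
176            ,,,,,,,,,,,,,,,o,,     ,,,,,o,,,, 
177 , ,,,,, ,,,,,,,,,,,,,,,,,,,oo     o,,,,,,,,, 
178 ,,,,,,,,,,,,,,,,,,,,o,,,o,,,,,      ,,,,,,,, 
179 ,,,,,,,,,,,,,,,,,,,,,,,o,,o,,       ,,,,,,,, 
180 ,,,,,,,,,,,,,,,,,,,,o,,oo,,,,       ,,,,,,,, 
181 ,,,,,,,,,,,,,,,,,,,,,,,,,,,,,       ,,,,,,,  
182 ,,,,,,,,,,,,o,,,o,,oo ,,,,,,,       ,,,,,,,  
183 ,,,,,,,,,,,,,,,,,,,,, ,,,,,,,       ,,,,,,,  
184 ,,,,,,,o,,,,,,,,,,,,,,,,,,,,,      ,,,,,,,,  
185 ,,,,,,,,,,,,,,,,,    ,,,,,,,,  ,,,,,,,,,,,,
```

```bash
python3 - <<'E'
from clip import *
for f,x0,x1,y0,y1 in(('w13',225,300,160,215),('s13',314,345,155,184)):
    h=cv2.cvtColor(load(f)['pixels'],cv2.COLOR_RGB2HSV).astype(int)
    for v in range(y0,y1): print(v,''.join('O' if H<16 and S>185 and V>120 else 'o' if H<13 and S>165 else ',' if V<90 else ' ' for H,S,V in h[v,x0:x1]))
E
```

```text
160                     ,,,,,,,,,,,,,,,,,,,,,,,,,,,,,,,,,,                     
161                     ,,,,,,,,,,,,,,,,,,,,,,,,,,,,,,,,,                      
162                     ,,,,,,,,,,,,,,,,,,,,,,,,,,,,,,,,,                      
163                     ,,,,,,,,,,,,,,,,,,,,,,,,,,,,,,,,,                      
164                     ,,,,,,,,,,,,,,,,,,,,,,,,,,,,,,,,,                      
165              o o    ,,,,,,,,,,,,,,,,,,,,,,,,,,,,,,,,,                      
166             oOoo     ,,,,,,,,o,,,,,,,,,,,,,o,,,,o,,,,    oo                
167             oOOoO   ooooo ooooo oooo ooooo oooooooooo   OOoO               
168             OOOOOOOOOOOOOOOOOOOOOOOOOOOOOOOOOOOOOOOOOOOOOOOO               
169             OOOOOOOOOOOOOOOOOOOOOOOOOOOOOOOOOOOOOOOOOOOOOOOO               
170             OOOOOOOOOOOOOOOOOOOOOOOOOOOOOOOOOOOOOOOOOOOOOOOO               
171             OOOOOOOOOOOOOOOO  O OOOOOOOOOOOOOOOOOOOOOOOOOOOO               
172             OOOOOOOOOOOOOOOOoOOoOOO oooO OOOOOOOOOOOOOOOOOOO               
173             OOOOOOOOOOOOOOO Oo oO oO oO oOoO OOOOOOOOOOO
[... 3641 characters left out ...]
                  
165             o                  
166             o                  
167                            ,,,,
168            oo o o      ,,,,,,,o
169               o     ,,,,,,,,,,,
170            o ooo ,,,o,,o,o,,o,,
171            o o   o,oo,,,,,,,,,,
172        ooo o  o  o,,,,o,oo,oo,,
173       ,,,o,,o o  ,o,,oooo,,o,o,
174     ,o,,,oo,  o oo,,,,,o,,,,o,,
175  ,,o,,,,,,,ooooo   o,,,,,,,oo,,
176 ,,,,,,oo,o,,,,o     o,,o,o,,,, 
177 ,o,,,,,,,,ooooooo   o,o,o,,,,, 
178 oo,,ooo,,,,,o,,o      ,,,,,,,, 
179 oo,oo,o,,,,,o,,o      ,o,,,,,, 
180 ,,,oo,,,,,,,,,,oo     ,,,o,,,, 
181 ,o,,,,,,,o,,,,,       ,,,,,,,  
182 ,,o,o,o ,,,,,,,       ,,,o,,,  
183 ,,,,,,, ,,,,,,,       ,,o,,,,
```

The clip is seated astride, at the predicted pixels within about 1 px, and the beam is level and still. Handing in.

```bash
python3 -c "
from clip import *
print(tilt(cap('scene'))[1],bot.get_obs()['clock']);print(bot.job_done())"
```

```text
-0.004403545340559843 30.1333
the job is handed in; nothing more can be done
None
```

The job is handed in at 30.1 s: the beam balances level on the knife edge with the orange clip seated astride it, right above the edge; I moved nothing else, and no verdict was shown.

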